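Pivot the cross rail past the upright into the press base

TASK

The loose slotted aluminium rail has to lie in the half-built press base at the back of the bench, ready for bolting. Push it there gently with the fingertips, sliding it flat on the bench top without gripping or lifting it: angle its red-capped end in behind the short upright, then push the black-capped end round into the frame until the rail lies flush along the whole of the frame's rear member, and let go. Leave the other things on the bench where they are.

Things in the scene. Friction and masses are not known exactly. Their poses are not given: they have to be found in the camera images.
- frame: half-built press base, fixed: a U of 30 x 30 mm slotted aluminium profile, 30 mm high, open to the robot and above, no floor (the bench runs through). Origin at bench level, middle of the rear member's inner face; x out of the back, y left along the rear member. Bay y -150 to 150 mm; side members x 0 to -110 mm, 30 mm wide; 4 mm high feet stick out to y = +-202 mm. Place and yaw vary.
- post (a point): centre of the top of the short upright, 80 mm high, 30 x 60 mm profile, part of the frame just inside the front end of its left side member: it fills frame x -110 to -80 mm, y 90 to 150 mm, so 80 mm remain between it and the rear member. This point: frame x = -95, y = 120 mm
- mouth (a point): middle of the bay's mouth at bench level, frame x = -110, y = -30 mm; the mouth from the upright to the right side member is 240 mm wide, less than the rail's length. Axes as the frame's
- rail: the loose rail to be moved: slotted aluminium profile 30 x 30 mm in section, 260 mm long, about 0.25 kg (varies), lying on the bench in front of the frame. Origin at the centre of its underside; y along its length towards the red cap, z up. It slides on the bench at a few newtons; friction varies.
- rail_red (a point): centre of the rail's red-capped end face, 15 mm above its underside (rail y = 130 mm); starts as the left end
- rail_black (a point): centre of the rail's black-capped end face, 15 mm above its underside (rail y = -130 mm); starts as the right end
- upright: second upright for the frame, not part of this job: 30 x 60 mm slotted aluminium profile 80 mm long, lying flat on its wide face, 30 mm high, black cap on one end; origin at the centre of its underside, y along its length
- bracket1: small steel corner bracket, 28 x 28 x 28 mm; origin at the centre of its underside
- bracket2: another such steel corner bracket, 28 x 28 x 28 mm; origin at the centre of its underside
- nut_pot: blue plastic pot for slot nuts, 60 mm across, 40 mm high; origin at the centre of its underside
- driver: red-handled screwdriver, 170 mm long, lying; x points from its handle to its tip
- phone: dark phone, 150 x 72 x 8 mm, lying on a 3 mm thick blue mouse mat (fixed, 200 x 250 mm); origin at the centre of its underside
- tape: roll of amber tape, 70 mm across, 20 mm high, lying; origin at the centre of its underside
- ipa: white bottle with a red cap, 52 mm across, 130 mm high; origin at the centre of its underside

How it is judged:
On the way:
1. the red-capped end is tucked in behind the upright (y of rail_red in the frame of frame between 0.095 and 0.152 m and x of rail_red in the frame of frame above -0.075 m), for 0.1 s.
At the end, for the whole second after the job is handed in: The rail lies flat on the bench, at rest, inside the frame, its red-capped end behind the upright, with neither end's gap to the rear member over 5 mm (x of each of rail_red, rail_black in the frame of frame above -0.02 m and y of rail_red in the frame of frame between 0.1 and 0.152 m and y of rail_black in the frame of frame above -0.152 m and height (world z) of rail below 0.004 m and angle between rail's own z axis and vertical below 0.04 rad and linear speed of rail below 0.01 m/s); the robot touches nothing.
It fails at once if the rail is lifted more than 10 mm or tipped up (height (world z) of rail above 0.01 m or angle between rail's own z axis and vertical above 0.12 rad).
It fails at once if the rail is gripped or pressed down hard (fingers on it with more than 35 N while it is clear of the frame) (contact force between the fingers and rail above 35 N and contact force between rail and frame below 1 N).
It fails at once if the rail is rammed into the frame (fingers on it with more than 120 N) (contact force between the fingers and rail above 120 N).
It fails at once if another thing on the bench is shifted by more than 15 mm (distance of any of upright, bracket1, bracket2, nut_pot, driver, phone, tape, ipa from where it was at the start of the episode above 0.015 m).
It also fails if it takes over 67 s, if anything falls off the work surface, if the arm or the gripper's body presses on something with over 40 N, if the wrist force passes 120 N, or if a joint passes its speed limit or range.

ROBOT

A 7-joint arm with a two-finger parallel gripper is mounted at the origin on the work surface. World frame = base frame: x ahead of the robot, y to its left, z up, the work surface at z = 0. Lengths are in m, angles in rad, forces in N, time in s.
With the tool pointing down it reaches from about 0.425 to 0.925 m from the base axis. Payload 6.8 kg.
Tool frame: the origin (TCP) lies between the finger pads; the fingertips stand 11 mm ahead of it and the grasp point (between the pads) lies 8 mm behind it; z points along the fingers, y is the line along which they close (so a half turn about z gives the same grasp; the last joint's range is limited). The gripper opens to 85 mm and grips with 20 to 120 N. Pads are 22 mm wide; open, the fingers measure 114 mm over their backs; the gripper's body (76 mm by 85 mm) begins 54 mm behind the grasp point. The pads swing forward as they close: fully open they stand 13 mm farther back than shut.
Start: joints at [1.207, 0.477, 0.022, 1.555, -0.011, 1.109, -0.083], TCP at [0.171, -0.653, 0.242] pointing down, gripper open.
Joint ranges: [-2.96, 2.96], [-0.34, 2.1], [-1.41, 1.46], [0.24, 2.44], [-1.37, 4.51], [0.17, 1.92], [-2.96, 2.96]. Speed limits (rad/s): [2.39, 2.39, 3.14, 3.14, 3.14, 3.14, 3.14].

INTERFACE

Orientations are given as a rotation vector (axis times angle).
In Python, from bench import r gives the robot as it stands.
- The arm moves only by the tool send_rows, never from a script. Its argument "deltas" is a list of rows, each an object of numbers: "dx", "dy", "dz": the shift along the world's x, y, z in mm; "rx", "ry", "rz": the turn, a rotation vector about the world's x, y, z in degrees. A call has 1 to 5 rows; each row is the pose to reach, as a shift and turn from the pose commanded when the call began; what a row does not reach only later rows make up. A row lasts 1/12 s, in which the tool goes at most 41.7 mm and 7.16 degrees, less where a joint would pass 70% of its speed; a pose out of reach is approached as far as the arm can. A call with a gripper value outside its range is refused whole. "jaw" is the finger opening in mm, from 0 to 85.4, set as the call begins (left out, the last holds). The fingers move at their own pace and stop on an object; "newtons" is the grip in N (left out, the last holds). Time passes only in rows, so rows that repeat a pose let the fingers close. It gives the time, the measured TCP pose, the force, the opening and the grip force at its end, in the units of the state.
- r.get_obs(): the state, without advancing time (a new reading comes with each control period).
- r.grab_frame(name): name is "scene" or "top" or "wrist"; returns a dict with "frame" (384x512x3 uint8, blue, green, red), "z_map" (384x512 float32, m along the optical axis (not along the pixel's ray), 0 where there is no reading), "vertical_fov" (degrees; the focal length in pixels is half the picture's height over the tangent of half this angle, whatever the lens; pixels are square), "cx", "cy" (the principal point, pixels), "xyz" and "orientation" of the camera in the world. Camera axes: x right, y down, z forward; pixel columns grow to the right and rows downward; lengths in m; the calibration is good to about 2 mm. A picture is of the moment at which its call begins.
- r.hand_in(): hands the job in; it is judged then, once.
The state is a dict: "clock": time; "joints": joint angles; "qvel": joint speeds; "tau": joint torques, N m; "tcp_pos": TCP position; "orientation": TCP orientation; "contact_force": force on the tool from outside, world axes, zero at the start; "moment": the same for the moment, N m; "grip_width": finger opening in m; "gripper_force": force on a finger pad.
Only numpy, scipy, OpenCV 4.12 (cv2) and the standard library are available. Lean on these libraries where they do the work, as an engineer would, in place of code of your own. Each camera call takes 0.05 s, during which the arm holds its last target. There are 200 camera calls.

## Working session

There is one attempt and no reset: what is moved stays moved. The work goes in short steps, Python scripts to look and compute and a tool call to move; the robot and the scene stay as the last step left them, time stands still between calls to the robot, and variables do not carry over. Pictures are saved under pics/ and viewed, at most 10 in all, crops included, and the job is handed in when it is done.

Besides the shell and the picture viewer there is one more tool, called by a JSON object that holds its "op" and its "data". send_rows: Moves the arm, as the interface text tells. Its arguments: {"type":"object","properties":{"deltas":{"type":"array","items":{"type":"object","properties":{"dx":{"type":"number"},"dy":{"type":"number"},"dz":{"type":"number"},"rx":{"type":"number"},"ry":{"type":"number"},"rz":{"type":"number"}}}},"jaw":{"type":"number"},"newtons":{"type":"number"}},"required":["deltas"]}

```bash
mkdir -p pics; cat > h.py <<'E'
import numpy as np, cv2
from scipy.spatial.transform import Rotation as R
from bench import r
def grab(n):
    f=r.grab_frame(n); z=f["z_map"]; h,w=z.shape
    fl=h/2/np.tan(np.radians(f["vertical_fov"])/2)
    o=np.array(f["orientation"]); M=R.from_rotvec(o).as_matrix() if o.size==3 else o.reshape(3,3)
    u,v=np.meshgrid(np.arange(w),np.arange(h))
    ray=np.stack([(u-f["cx"])/fl,(v-f["cy"])/fl,np.ones_like(z)],-1)
    P=(ray*z[...,None])@M.T+np.array(f["xyz"])
    P[z==0]=np.nan
    return f["frame"],P,f
E
python3 - <<'E'
from h import *
for n in ("scene","top"):
    im,P,f=grab(n); cv2.imwrite(f"pics/{n}0.png",im); np.save(f"{n}0.npy",P); print(n,f["xyz"],f["orientation"],f["vertical_fov"])
    print(np.nanmedian(P[...,2]))
s=r.get_obs(); print({k:np.round(v,3) for k,v in s.items()})
E
```

```text
scene [ 1.45402603 -0.38495751  0.93679285] [-1.99198482 -1.29385171  0.59087997] 49.79939849574736
-0.00018501118963731855
top [ 0.3126913  -0.01198214  1.24431336] [-2.09542387  2.13146858 -0.22545213] 53.99524457111233
-0.0002491569975584529
{'clock': np.float64(0.1), 'joints': array([ 1.207,  0.478,  0.022,  1.556, -0.012,  1.109, -0.083]), 'qvel': array([-0.001, -0.002,  0.   , -0.   , -0.   ,  0.   ,  0.   ]), 'tau': array([ 5.0000e-03, -5.9775e+01,  1.6130e+00, -2.8195e+01,  1.3000e-02,
        5.0000e-03,  0.0000e+00]), 'tcp_pos': array([ 0.171, -0.653,  0.241]), 'orientation': array([-3.114e+00, -4.000e-01,  1.000e-03]), 'contact_force': array([-0.216, -0.097, -0.064]), 'moment': array([ 0.013, -0.04 ,  0.059]), 'gripper_force': np.float64(0.0), 'grip_width': np.float64(0.085)}
```

View pics/top0.png

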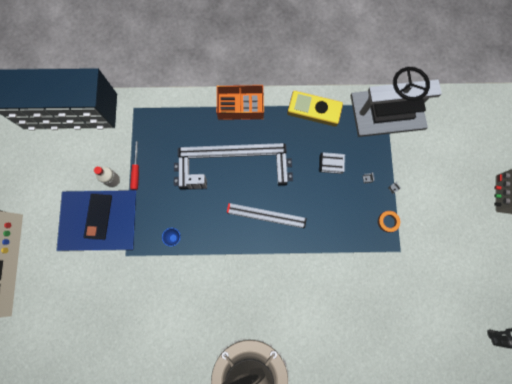

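View pics/scene0.png

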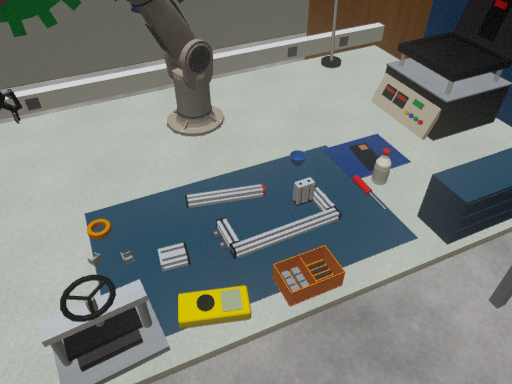

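The top view shows the frame with its rear member along row 150 (cols 180-286) and the post at about (196,181). The rail runs from red (229,208) to black (304,223). The robot base is at the bottom, and the nut pot is at (171,237).

```bash
cat >> h.py <<'E'
def blobs(P,lo,hi,win):
    x,y,z=P[...,0],P[...,1],P[...,2]
    m=((z>lo)&(z<hi)&(x>win[0])&(x<win[1])&(y>win[2])&(y<win[3])).astype(np.uint8)
    n,l,st,c=cv2.connectedComponentsWithStats(m)
    return [(l==i) for i in range(1,n) if st[i,4]>15]
E
python3 - <<'E'
from h import *
for n in ("top","scene"):
    P=np.load(f"{n}0.npy"); im=cv2.imread(f"pics/{n}0.png")
    print(n)
    for b in blobs(P,.022,.04,(.3,.9,-.5,.4)):
        p=P[b][:,:2]; rc=cv2.minAreaRect((p*1000).astype(np.float32))
        print(b.sum(),np.round(p.min(0),3),np.round(p.max(0),3),np.round(cv2.boxPoints(rc)).tolist(), round(float(np.median(P[b][:,2])),4))
    for b in blobs(P,.07,.09,(.3,.9,-.5,.4)):
        p=P[b]; print('high',b.sum(),p.mean(0).round(4),np.round(cv2.boxPoints(cv2.minAreaRect((p[:,:2]*1000).astype(np.float32)))).tolist())
    # rear member / rail / red
    hsv=cv2.cvtColor(im,cv2.COLOR_BGR2HSV)
    red=((hsv[...,0]<8)|(hsv[...,0]>172))&(hsv[...,1]>130)&(P[...,2]<.04)&(P[...,2]>.003)&(P[...,0]<.9)&(P[...,0]>.3)
    k,l,st,c=cv2.connectedComponentsWithStats(red.astype(np.uint8))
    for i in range(1,k):
        if st[i,4]>3: print('red',st[i,4],c[i].round(),P[l==i].mean(0).round(4))
E
```

```text
top
855 [ 0.813 -0.336] [ 0.9   -0.144] [[809.0, -315.0], [892.0, -338.0], [940.0, -164.0], [857.0, -141.0]] 0.0342
42 [ 0.867 -0.009] [0.9   0.009] [[867.0, -8.0], [900.0, -9.0], [900.0, 9.0], [868.0, 9.0]] 0.0248
20 [ 0.882 -0.037] [ 0.899 -0.022] [[882.0, -36.0], [899.0, -37.0], [899.0, -23.0], [883.0, -22.0]] 0.0243
23 [ 0.845 -0.418] [ 0.864 -0.383] [[838.0, -411.0], [852.0, -418.0], [867.0, -389.0], [853.0, -382.0]] 0.0263
106 [ 0.846 -0.06 ] [0.851 0.099] [[846.0, -60.0], [850.0, -60.0], [851.0, 99.0], [846.0, 99.0]] 0.0313
18 [ 0.812 -0.489] [ 0.818 -0.441] [[811.0, -442.0], [815.0, -489.0], [820.0, -489.0], [816.0, -441.0]] 0.037
1386 [ 0.597 -0.132] [0.747 0.231] [[596.0, 228.0], [606.0, -136.0], [748.0, -132.0], [738.0, 232.0]] 0.029
396 [ 0.644 -0.33 ] [ 0.711 -0.246] [[643.0, -325.0], [705.0, -331.0], [713.0, -250.0], [651.0, -244.0]] 0.029
116 [0.598 0.367] [0.681 0.389] [[598.0, 369.0], [681.0, 366.0], [681.0, 387.0], [598.0, 389.0]] 0.0249
18 [ 0.611 -0.422] [ 0.639 -0.417] [[611.0, -418.0], [612.0, -423.0], [640.0, -421.0], [639.0, -416.0]] 0.0261
689 [ 0.461 -0.188]
[... 1627 characters left out ...]
.9   -0.058] [[854.0, -60.0], [900.0, -60.0], [900.0, -58.0], [854.0, -58.0]] 0.0322
70 [ 0.861 -0.039] [ 0.9   -0.019] [[861.0, -39.0], [900.0, -40.0], [900.0, -19.0], [861.0, -19.0]] 0.0236
1263 [ 0.82  -0.335] [ 0.9   -0.144] [[817.0, -314.0], [898.0, -336.0], [944.0, -163.0], [863.0, -141.0]] 0.0341
37 [ 0.861 -0.415] [ 0.873 -0.394] [[861.0, -394.0], [864.0, -415.0], [874.0, -413.0], [871.0, -392.0]] 0.0322
high 155 [0.6185 0.1649 0.0781] [[596.0, 195.0], [602.0, 134.0], [637.0, 137.0], [631.0, 199.0]]
high 45 [ 0.8691 -0.4039  0.0802] [[863.0, -393.0], [864.0, -415.0], [874.0, -415.0], [873.0, -393.0]]
red 152 [361. 184.] [0.6467 0.3739 0.0206]
red 17 [263. 189.] [0.5369 0.0621 0.0234]
```

{"op": "send_rows", "data": {"deltas": [{"dx":26,"dy":30,"rz":-3},{"dx":52,"dy":60,"rz":-6},{"dx":78,"dy":90,"rz":-9},{"dx":104,"dy":120,"rz":-12},{"dx":130,"dy":150,"rz":-14}], "jaw": 85}}

```text
$.deltas[0]: bad value
```

{"op": "send_rows", "data": {"deltas": [{"dx":15,"dy":30,"rz":-3},{"dx":30,"dy":60,"rz":-6},{"dx":45,"dy":90,"rz":-9},{"dx":60,"dy":120,"rz":-12},{"dx":75,"dy":150,"rz":-12.6}]}}

```text
$.deltas[0]: bad value
```

{"op": "send_rows", "data": {"deltas": [{"dx":8,"dy":30,"dz":-8},{"dx":16,"dy":60,"dz":-16},{"dx":24,"dy":90,"dz":-24},{"dx":32,"dy":120,"dz":-32},{"dx":40,"dy":150,"dz":-40}]}}

```text
$.deltas[0]: bad value
```

{"op": "send_rows", "data": {"deltas": [{"dx":8,"dy":30,"dz":-20},{"dx":16,"dy":60,"dz":-40},{"dx":24,"dy":90,"dz":-60},{"dx":32,"dy":120,"dz":-80},{"dx":40,"dy":151,"dz":-100}]}}

```text
$.deltas[0]: bad value
```

{"op": "send_rows", "data": {"deltas": [{"dx":26,"dy":30,"dz":0,"rx":0,"ry":0,"rz":-3},{"dx":52,"dy":60,"dz":0,"rx":0,"ry":0,"rz":-6},{"dx":78,"dy":90,"dz":0,"rx":0,"ry":0,"rz":-9},{"dx":104,"dy":120,"dz":0,"rx":0,"ry":0,"rz":-12},{"dx":130,"dy":150,"dz":0,"rx":0,"ry":0,"rz":-14}], "jaw": 85}}

```text
clock: 0.52
tcp_pos: [0.3015, -0.5013, 0.2419]
orientation: [-3.141, -0.013, 0.001]
contact_force: [1.3, 0.4, 0.2]
grip_width: 0.085
gripper_force: 0.0
```

{"op": "send_rows", "data": {"deltas": [{"dx":15,"dy":30,"dz":0,"rx":0,"ry":0,"rz":-3},{"dx":30,"dy":60,"dz":0,"rx":0,"ry":0,"rz":-6},{"dx":45,"dy":90,"dz":0,"rx":0,"ry":0,"rz":-9},{"dx":60,"dy":120,"dz":0,"rx":0,"ry":0,"rz":-12},{"dx":75,"dy":150,"dz":0,"rx":0,"ry":0,"rz":-12.5}]}}

```text
clock: 0.93
tcp_pos: [0.376, -0.3513, 0.242]
orientation: [-3.124, 0.328, 0.001]
contact_force: [0.3, 0.3, -0.9]
grip_width: 0.0851
gripper_force: 0.0
```

{"op": "send_rows", "data": {"deltas": [{"dx":8,"dy":30,"dz":-8,"rx":0,"ry":0,"rz":0},{"dx":16,"dy":60,"dz":-16,"rx":0,"ry":0,"rz":0},{"dx":24,"dy":90,"dz":-24,"rx":0,"ry":0,"rz":0},{"dx":32,"dy":120,"dz":-32,"rx":0,"ry":0,"rz":0},{"dx":40,"dy":150,"dz":-40,"rx":0,"ry":0,"rz":0}]}}

```text
clock: 1.35
tcp_pos: [0.4156, -0.2015, 0.2018]
orientation: [3.125, -0.324, -0.0]
contact_force: [-0.0, 0.7, -0.0]
grip_width: 0.085
gripper_force: 0.0
```

{"op": "send_rows", "data": {"deltas": [{"dx":8,"dy":30,"dz":-20,"rx":0,"ry":0,"rz":0},{"dx":16,"dy":60,"dz":-40,"rx":0,"ry":0,"rz":0},{"dx":24,"dy":90,"dz":-60,"rx":0,"ry":0,"rz":0},{"dx":32,"dy":120,"dz":-80,"rx":0,"ry":0,"rz":0},{"dx":37,"dy":151,"dz":-100,"rx":0,"ry":0,"rz":0}]}}

```text
clock: 1.77
tcp_pos: [0.4533, -0.0508, 0.1015]
orientation: [-3.125, 0.325, -0.001]
contact_force: [1.7, -0.6, -0.3]
grip_width: 0.0849
gripper_force: 0.0
```

{"op": "send_rows", "data": {"deltas": [{"dx":0,"dy":0,"dz":-25,"rx":0,"ry":0,"rz":0},{"dx":0,"dy":0,"dz":-50,"rx":0,"ry":0,"rz":0},{"dx":0,"dy":0,"dz":-70,"rx":0,"ry":0,"rz":0},{"dx":0,"dy":0,"dz":-83,"rx":0,"ry":0,"rz":0},{"dx":0,"dy":0,"dz":-86,"rx":0,"ry":0,"rz":0}]}}

```text
clock: 2.18
tcp_pos: [0.4511, -0.0518, 0.0141]
orientation: [3.125, -0.323, -0.007]
contact_force: [-0.3, 0.4, -0.2]
grip_width: 0.0848
gripper_force: 0.0
```

```bash
cat >> h.py <<'E'
O=np.array([.712,.050]); psi=.0275
C,S=np.cos(psi),np.sin(psi); RF=np.array([[C,-S],[S,C]])
def toF(p): return (np.asarray(p)-O)@RF
def toW(p): return np.asarray(p)@RF.T+O
E
python3 - <<'E'
from h import *
# fit frame edges from saved views
P=np.load("top0.npy"); x,y,z=np.moveaxis(P,-1,0)
m=(z>.026)&(z<.034)&(x>.69)&(x<.8)&(y>-.12)&(y<.22)
q=P[m][:,:2]; print("rear line",np.round(cv2.minAreaRect((q*1000).astype(np.float32)),2) if 0 else cv2.minAreaRect((q*1000).astype(np.float32)))
c=q.mean(0); print(c, np.polyfit(q[:,1],q[:,0],1)); 
s=r.get_obs(); print(s["tcp_pos"],s["orientation"],s["contact_force"])
for n in ("scene","top"):
    im,P,f=grab(n); np.save(n+"1.npy",P); cv2.imwrite(f"pics/{n}1.png",cv2.resize(im[120:280,130:340],None,fx=3,fy=3))
E
```

```text
rear line ((718.1492309570312, 50.14299774169922), (54.95583724975586, 339.6907958984375), 0.11759907007217407)
[0.72439806 0.05078718] [-0.024848    0.72566002]
[ 0.45108308 -0.05179943  0.01414268] [ 3.12464555 -0.3231983  -0.00668296] [-0.33377836  0.44307434 -0.18959498]
```

View pics/scene1.png

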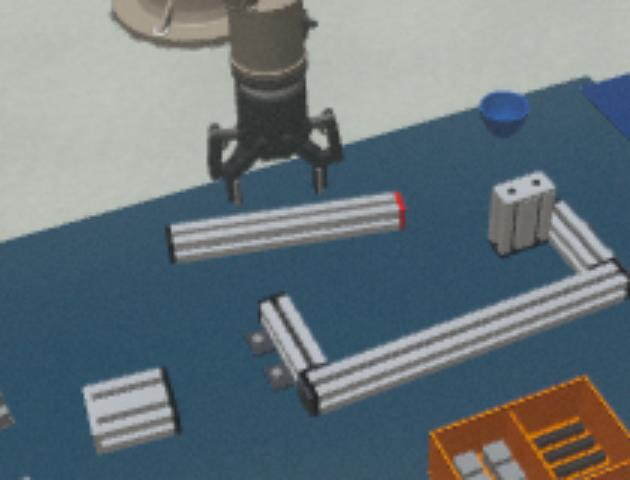

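The crop shows the gripper behind the rail with both fingertips near its front face, about parallel to it. The way ahead is clear. I'll push and turn the rail with both fingers open.

{"op": "send_rows", "data": {"deltas": [{"dx":5,"dy":-1,"dz":-3,"rx":0,"ry":0,"rz":0},{"dx":11,"dy":-2,"dz":-3,"rx":0,"ry":0,"rz":0},{"dx":17,"dy":-3,"dz":-3,"rx":0,"ry":0,"rz":0},{"dx":21,"dy":-4,"dz":-3,"rx":0,"ry":0,"rz":0},{"dx":25,"dy":-5,"dz":-3,"rx":0,"ry":0,"rz":0}]}}

```text
clock: 2.7
tcp_pos: [0.4789, -0.0573, 0.0138]
orientation: [-3.125, 0.325, -0.002]
contact_force: [-1.9, 0.4, 0.6]
grip_width: 0.0847
gripper_force: 0.9
```

{"op": "send_rows", "data": {"deltas": [{"dx":5,"dy":1,"dz":0,"rx":0,"ry":0,"rz":-1},{"dx":10,"dy":2,"dz":0,"rx":0,"ry":0,"rz":-2},{"dx":16,"dy":3,"dz":0,"rx":0,"ry":0,"rz":-3.5},{"dx":22,"dy":4,"dz":0,"rx":0,"ry":0,"rz":-5},{"dx":28,"dy":5,"dz":0,"rx":0,"ry":0,"rz":-6}]}}

```text
clock: 3.12
tcp_pos: [0.5064, -0.0518, 0.0133]
orientation: [3.103, -0.491, -0.0]
contact_force: [-0.8, -0.6, 0.7]
grip_width: 0.0846
gripper_force: 0.5
```

```bash
cat >> h.py <<'E'
def rail(n="top",save=None):
    """rail pose from the red cap and the largest free rail-top blob: returns centre, red, black in frame coords (mm)"""
    im,P,f=grab(n)
    if save: cv2.imwrite(f"pics/{save}.png",cv2.resize(im[120:280,130:340],None,fx=3,fy=3))
    np.save("last_"+n+".npy",P); cv2.imwrite("last_"+n+".png",im)
    for b in blobs(P,.024,.034,(.42,.76,-.3,.25)):
        (c,wh,a)=cv2.minAreaRect((P[b][:,:2]*1000).astype(np.float32))
        if max(wh)>60: print(b.sum(),np.round(c),np.round(wh), "F corners",np.round(toF(cv2.boxPoints((c,wh,a))/1000)*1000).tolist())
    hsv=cv2.cvtColor(im,cv2.COLOR_BGR2HSV)
    m=((hsv[...,0]<8)|(hsv[...,0]>172))&(hsv[...,1]>110)&(P[...,2]>.005)&(P[...,2]<.04)&(P[...,0]>.42)&(P[...,0]<.78)&(P[...,1]>-.2)&(P[...,1]<.22)
    if m.any(): print("red F",np.round(toF(P[m][:,:2].mean(0))*1000),m.sum(),np.round(P[m][:,2].mean(),3))
def st():
    s=r.get_obs(); t=R.from_rotvec(s["orientation"]).as_matrix(); y=t[:2,1]
    print("t",round(float(s["clock"]),2),"tcpF",np.round(toF(s["tcp_pos"][:2])*1000,1),"W",np.round(s["tcp_pos"]*1000,1),"closing angle F deg from y",round(float(np.degrees(np.arctan(y[0]/y[1])+psi)),1),"f",np.round(s["contact_force"],1))
E
python3 - <<'E'
from h import *
st(); rail("top"); rail("scene")
E
```

```text
t 3.12 tcpF [-208.3  -96.1] W [506.4 -51.8  13.3] closing angle F deg from y 19.6 f [-0.8 -0.6  0.7]
1184 [672.  48.] [142. 363.] F corners [[-110.0, 181.0], [-111.0, -183.0], [31.0, -183.0], [32.0, 180.0]]
224 [ 679. -275.] [55. 62.] F corners [[-76.0, -347.0], [-14.0, -355.0], [-7.0, -300.0], [-69.0, -292.0]]
134 [560.  35.] [62. 31.] F corners [[-178.0, -35.0], [-149.0, -45.0], [-128.0, 12.0], [-157.0, 23.0]]
red F [-144.   15.] 16 0.03
1409 [675.  49.] [144. 369.] F corners [[-108.0, 185.0], [-110.0, -184.0], [35.0, -185.0], [36.0, 184.0]]
555 [531. -57.] [257.  46.] F corners [[-250.0, -215.0], [-208.0, -231.0], [-118.0, 10.0], [-160.0, 26.0]]
299 [ 682. -274.] [54. 65.] F corners [[-73.0, -347.0], [-9.0, -353.0], [-4.0, -299.0], [-69.0, -293.0]]
red F [-134.   14.] 20 0.024
```

{"op": "send_rows", "data": {"deltas": [{"dx":6,"dy":1,"dz":0,"rx":0,"ry":0,"rz":-1.5},{"dx":13,"dy":2,"dz":0,"rx":0,"ry":0,"rz":-3.5},{"dx":20,"dy":3,"dz":0,"rx":0,"ry":0,"rz":-5},{"dx":28,"dy":4,"dz":0,"rx":0,"ry":0,"rz":-7},{"dx":36,"dy":6,"dz":0,"rx":0,"ry":0,"rz":-9}]}}

```text
clock: 3.63
tcp_pos: [0.5422, -0.0461, 0.0132]
orientation: [3.054, -0.734, -0.001]
contact_force: [-1.4, -0.3, 0.8]
grip_width: 0.085
gripper_force: 0.4
```

{"op": "send_rows", "data": {"deltas": [{"dx":0,"dy":0,"dz":0,"rx":0,"ry":0,"rz":0},{"dx":-20,"dy":8,"dz":0,"rx":0,"ry":0,"rz":0},{"dx":-25,"dy":10,"dz":20,"rx":0,"ry":0,"rz":0},{"dx":-30,"dy":-10,"dz":50,"rx":0,"ry":0,"rz":0},{"dx":-35,"dy":-40,"dz":80,"rx":0,"ry":0,"rz":0}], "jaw": 0}}

```text
clock: 4.05
tcp_pos: [0.5061, -0.0823, 0.0929]
orientation: [-3.057, 0.718, 0.003]
contact_force: [1.0, -0.4, -0.2]
grip_width: 0.0248
gripper_force: 0.0
```

{"op": "send_rows", "data": {"deltas": [{"dx":-6,"dy":-35,"dz":0,"rx":0,"ry":0,"rz":7},{"dx":-10,"dy":-70,"dz":0,"rx":0,"ry":0,"rz":14},{"dx":-15,"dy":-105,"dz":0,"rx":0,"ry":0,"rz":21},{"dx":-18,"dy":-140,"dz":0,"rx":0,"ry":0,"rz":28},{"dx":-20,"dy":-175,"dz":0,"rx":0,"ry":0,"rz":35}]}}

```text
clock: 4.47
tcp_pos: [0.4862, -0.2621, 0.0928]
orientation: [3.132, 0.234, 0.0]
contact_force: [0.2, -0.2, 0.9]
grip_width: 0.0001
gripper_force: 0.0
```

```bash
python3 - <<'E'
from h import *
st(); rail("top"); rail("scene")
E
```

```text
t 4.47 tcpF [-234.3 -305.8] W [ 486.2 -262.1   92.8] closing angle F deg from y -7.0 f [ 0.2 -0.2  0.9]
1236 [672.  48.] [143. 363.] F corners [[-111.0, 181.0], [-112.0, -183.0], [31.0, -183.0], [32.0, 180.0]]
235 [ 679. -275.] [55. 62.] F corners [[-75.0, -347.0], [-14.0, -354.0], [-8.0, -300.0], [-69.0, -293.0]]
571 [564. -59.] [260.  32.] F corners [[-227.0, -211.0], [-200.0, -226.0], [-74.0, 1.0], [-102.0, 16.0]]
red F [-88.   6.] 15 0.03
1370 [675.  50.] [144. 370.] F corners [[-107.0, 187.0], [-110.0, -184.0], [34.0, -185.0], [36.0, 186.0]]
565 [566. -60.] [257.  38.] F corners [[-228.0, -209.0], [-195.0, -227.0], [-69.0, -3.0], [-102.0, 16.0]]
291 [ 682. -275.] [54. 63.] F corners [[-73.0, -347.0], [-10.0, -354.0], [-4.0, -300.0], [-67.0, -293.0]]
red F [-81.   2.] 21 0.024
```

{"op": "send_rows", "data": {"deltas": [{"dx":0,"dy":5,"dz":0,"rx":0,"ry":0,"rz":7},{"dx":0,"dy":15,"dz":0,"rx":0,"ry":0,"rz":14},{"dx":0,"dy":25,"dz":0,"rx":0,"ry":0,"rz":21},{"dx":0,"dy":35,"dz":0,"rx":0,"ry":0,"rz":28},{"dx":0,"dy":45,"dz":0,"rx":0,"ry":0,"rz":35}]}}

```text
clock: 4.98
tcp_pos: [0.4868, -0.2145, 0.0926]
orientation: [2.918, 1.164, 0.0]
contact_force: [1.0, -0.1, 0.6]
grip_width: 0.0001
gripper_force: 0.0
```

{"op": "send_rows", "data": {"deltas": [{"dx":0,"dy":2,"dz":-20,"rx":0,"ry":0,"rz":7},{"dx":0,"dy":4,"dz":-40,"rx":0,"ry":0,"rz":14},{"dx":0,"dy":6,"dz":-60,"rx":0,"ry":0,"rz":19},{"dx":0,"dy":6,"dz":-72,"rx":0,"ry":0,"rz":19},{"dx":0,"dy":6,"dz":-72,"rx":0,"ry":0,"rz":19}]}}

```text
clock: 5.4
tcp_pos: [0.4852, -0.2085, 0.0183]
orientation: [-2.69, -1.616, 0.004]
contact_force: [0.0, 0.5, -0.1]
grip_width: -0.0005
gripper_force: 0.0
```

```bash
python3 - <<'E'
from h import *
st(); rail("scene","end")
E
```

```text
t 5.4 tcpF [-233.8 -252.1] W [ 485.2 -208.5   18.3] closing angle F deg from y -60.4 f [ 0.   0.5 -0.1]
1405 [674.  49.] [146. 370.] F corners [[-111.0, 185.0], [-112.0, -184.0], [34.0, -185.0], [36.0, 185.0]]
584 [567. -60.] [257.  38.] F corners [[-226.0, -210.0], [-192.0, -228.0], [-70.0, -2.0], [-104.0, 16.0]]
292 [ 683. -275.] [55. 65.] F corners [[-74.0, -347.0], [-9.0, -355.0], [-2.0, -300.0], [-67.0, -293.0]]
red F [-81.   2.] 21 0.024
```

View pics/end.png

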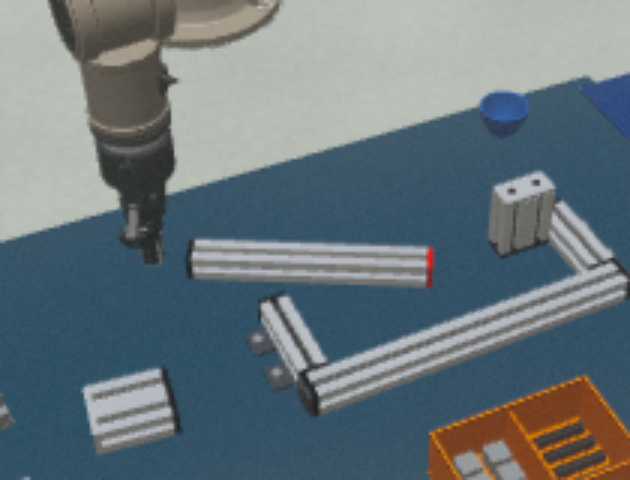

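The fingers stand behind the black end, in line with the rail axis. The red end at crop (430,267) points into the bay. Now I'll push along the axis.

{"op": "send_rows", "data": {"deltas": [{"dx":5,"dy":9,"dz":0,"rx":0,"ry":0,"rz":0},{"dx":9,"dy":16,"dz":0,"rx":0,"ry":0,"rz":0},{"dx":14,"dy":27,"dz":0,"rx":0,"ry":0,"rz":0},{"dx":20,"dy":38,"dz":0,"rx":0,"ry":0,"rz":0},{"dx":26,"dy":49,"dz":0,"rx":0,"ry":0,"rz":0}]}}

```text
clock: 5.87
tcp_pos: [0.5139, -0.159, 0.0213]
orientation: [2.69, 1.621, 0.001]
contact_force: [-0.9, -1.2, 0.8]
grip_width: -0.0003
gripper_force: 0.7
```

```bash
python3 - <<'E'
from h import *
st(); rail("scene"); rail("top")
E
```

```text
t 5.87 tcpF [-203.8 -203.5] W [ 513.9 -159.    21.3] closing angle F deg from y -60.6 f [-0.9 -1.2  0.8]
1393 [676.  48.] [146. 368.] F corners [[-110.0, 183.0], [-108.0, -185.0], [37.0, -184.0], [35.0, 184.0]]
598 [575. -45.] [279.  37.] F corners [[-223.0, -205.0], [-191.0, -222.0], [-55.0, 22.0], [-87.0, 39.0]]
299 [ 683. -274.] [54. 64.] F corners [[-71.0, -348.0], [-8.0, -352.0], [-4.0, -298.0], [-68.0, -294.0]]
red F [-65.  27.] 17 0.022
1251 [672.  48.] [142. 364.] F corners [[-110.0, 181.0], [-111.0, -183.0], [31.0, -183.0], [32.0, 181.0]]
221 [ 678. -273.] [54. 63.] F corners [[-75.0, -348.0], [-12.0, -350.0], [-10.0, -296.0], [-73.0, -294.0]]
534 [581. -29.] [258.  31.] F corners [[-210.0, -180.0], [-183.0, -196.0], [-57.0, 29.0], [-84.0, 44.0]]
red F [-70.  34.] 16 0.027
```

{"op": "send_rows", "data": {"deltas": [{"dx":5,"dy":9,"dz":0,"rx":0,"ry":0,"rz":0},{"dx":10,"dy":18,"dz":0,"rx":0,"ry":0,"rz":0},{"dx":15,"dy":28,"dz":0,"rx":0,"ry":0,"rz":0},{"dx":20,"dy":38,"dz":0,"rx":0,"ry":0,"rz":0},{"dx":25,"dy":48,"dz":0,"rx":0,"ry":0,"rz":0}]}}

```text
clock: 6.38
tcp_pos: [0.5384, -0.1111, 0.0205]
orientation: [-2.69, -1.622, -0.0]
contact_force: [0.4, -1.3, 0.5]
grip_width: 0.0004
gripper_force: 0.4
```

```bash
python3 - <<'E'
from h import *
st(); rail("top")
E
```

```text
t 6.38 tcpF [-178.  -156.2] W [ 538.4 -111.1   20.5] closing angle F deg from y -60.6 f [ 0.4 -1.3  0.5]
1085 [675.  47.] [140. 364.] F corners [[-111.0, 178.0], [-104.0, -186.0], [36.0, -183.0], [30.0, 181.0]]
235 [ 680. -274.] [54. 63.] F corners [[-75.0, -347.0], [-12.0, -353.0], [-8.0, -299.0], [-70.0, -294.0]]
520 [606.  19.] [246.  31.] F corners [[-181.0, -127.0], [-154.0, -142.0], [-31.0, 71.0], [-59.0, 87.0]]
red F [-47.  77.] 15 0.031
```

{"op": "send_rows", "data": {"deltas": [{"dx":4,"dy":8,"dz":0,"rx":0,"ry":0,"rz":0},{"dx":8,"dy":17,"dz":0,"rx":0,"ry":0,"rz":0},{"dx":12,"dy":26,"dz":0,"rx":0,"ry":0,"rz":0},{"dx":16,"dy":35,"dz":0,"rx":0,"ry":0,"rz":0},{"dx":19,"dy":43,"dz":0,"rx":0,"ry":0,"rz":0}]}}

```text
clock: 6.85
tcp_pos: [0.5574, -0.068, 0.0206]
orientation: [-2.69, -1.622, -0.001]
contact_force: [0.2, -0.9, -1.2]
grip_width: -0.0003
gripper_force: 0.4
```

```bash
python3 - <<'E'
from h import *
st(); rail("top"); rail("scene","ins")
E
```

```text
t 6.85 tcpF [-157.8 -113.7] W [557.4 -68.   20.6] closing angle F deg from y -60.6 f [ 0.2 -0.9 -1.2]
1018 [677.  46.] [140. 365.] F corners [[-111.0, 178.0], [-100.0, -187.0], [39.0, -183.0], [29.0, 182.0]]
235 [ 679. -275.] [55. 62.] F corners [[-76.0, -348.0], [-14.0, -354.0], [-8.0, -299.0], [-70.0, -293.0]]
499 [626.  62.] [247.  31.] F corners [[-161.0, -84.0], [-134.0, -100.0], [-10.0, 113.0], [-37.0, 129.0]]
red F [-25. 119.] 16 0.03
1405 [676.  49.] [145. 369.] F corners [[-108.0, 185.0], [-110.0, -184.0], [35.0, -185.0], [37.0, 185.0]]
610 [622.  50.] [280.  38.] F corners [[-175.0, -110.0], [-142.0, -129.0], [-4.0, 114.0], [-38.0, 133.0]]
298 [ 684. -274.] [55. 62.] F corners [[-70.0, -348.0], [-9.0, -353.0], [-4.0, -299.0], [-65.0, -293.0]]
red F [-17. 118.] 14 0.028
```

View pics/ins.png

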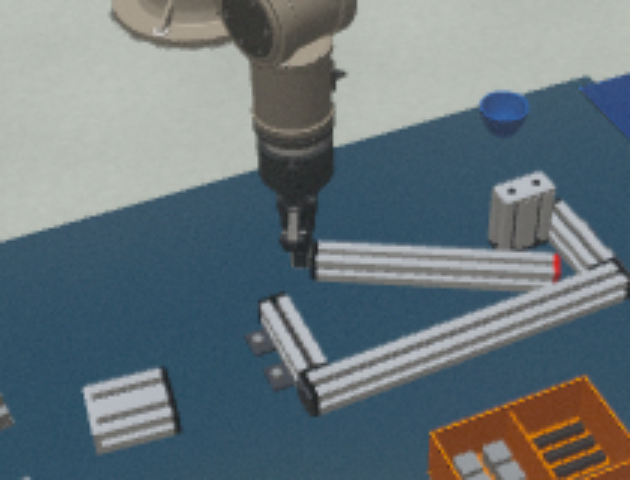

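The red end at crop (557,267) is tucked behind the post, and the black end at (313,262) is still outside the mouth. I'll nudge it 8 mm further, back off and reposition in front of the rail.

{"op": "send_rows", "data": {"deltas": [{"dx":2,"dy":4,"dz":0,"rx":0,"ry":0,"rz":0},{"dx":3,"dy":8,"dz":0,"rx":0,"ry":0,"rz":0},{"dx":-2,"dy":-2,"dz":0,"rx":0,"ry":0,"rz":0},{"dx":-14,"dy":-20,"dz":10,"rx":0,"ry":0,"rz":0},{"dx":-20,"dy":-20,"dz":45,"rx":0,"ry":0,"rz":-6}]}}

```text
clock: 7.37
tcp_pos: [0.5315, -0.094, 0.0615]
orientation: [-2.771, -1.471, 0.015]
contact_force: [-0.2, -1.0, -0.8]
grip_width: -0.0002
gripper_force: 0.0
```

{"op": "send_rows", "data": {"deltas": [{"dx":0,"dy":5,"dz":20,"rx":0,"ry":0,"rz":-7},{"dx":0,"dy":15,"dz":30,"rx":0,"ry":0,"rz":-14},{"dx":0,"dy":30,"dz":30,"rx":0,"ry":0,"rz":-21},{"dx":0,"dy":45,"dz":30,"rx":0,"ry":0,"rz":-28},{"dx":0,"dy":60,"dz":30,"rx":0,"ry":0,"rz":-35}], "jaw": 85}}

```text
clock: 7.78
tcp_pos: [0.5366, -0.0302, 0.096]
orientation: [3.09, 0.564, 0.001]
contact_force: [0.2, 1.2, -0.5]
grip_width: 0.0604
gripper_force: 0.0
```

{"op": "send_rows", "data": {"deltas": [{"dx":0,"dy":10,"dz":0,"rx":0,"ry":0,"rz":-7},{"dx":0,"dy":20,"dz":0,"rx":0,"ry":0,"rz":-14},{"dx":0,"dy":30,"dz":0,"rx":0,"ry":0,"rz":-21},{"dx":0,"dy":40,"dz":0,"rx":0,"ry":0,"rz":-28},{"dx":0,"dy":50,"dz":0,"rx":0,"ry":0,"rz":-35}]}}

```text
clock: 8.2
tcp_pos: [0.5366, 0.0199, 0.0956]
orientation: [3.117, -0.39, 0.0]
contact_force: [1.3, 0.3, -0.5]
grip_width: 0.0847
gripper_force: 0.0
```

```bash
python3 - <<'E'
from h import *
st(); rail("top"); rail("scene")
E
```

```text
t 8.2 tcpF [-176.2  -25.2] W [536.6  19.9  95.6] closing angle F deg from y 15.8 f [ 1.3  0.3 -0.5]
1232 [673.  48.] [142. 363.] F corners [[-110.0, 181.0], [-111.0, -182.0], [31.0, -183.0], [32.0, 180.0]]
230 [ 679. -274.] [54. 61.] F corners [[-75.0, -347.0], [-14.0, -353.0], [-9.0, -299.0], [-70.0, -293.0]]
158 [669. 141.] [84. 31.] F corners [[-76.0, 65.0], [-50.0, 49.0], [-5.0, 120.0], [-32.0, 136.0]]
red F [-22. 125.] 17 0.03
1377 [675.  49.] [145. 369.] F corners [[-107.0, 185.0], [-111.0, -184.0], [34.0, -185.0], [38.0, 184.0]]
579 [629.  63.] [258.  38.] F corners [[-163.0, -88.0], [-131.0, -107.0], [-2.0, 118.0], [-35.0, 136.0]]
290 [ 682. -273.] [54. 65.] F corners [[-72.0, -348.0], [-7.0, -350.0], [-5.0, -297.0], [-70.0, -294.0]]
red F [-19. 125.] 16 0.026
```

{"op": "send_rows", "data": {"deltas": [{"dx":5,"dy":10,"dz":-10,"rx":0,"ry":0,"rz":-7},{"dx":11,"dy":22,"dz":-25,"rx":0,"ry":0,"rz":-14.5},{"dx":11,"dy":22,"dz":-50,"rx":0,"ry":0,"rz":-14.5},{"dx":11,"dy":22,"dz":-75,"rx":0,"ry":0,"rz":-14.5},{"dx":11,"dy":22,"dz":-82,"rx":0,"ry":0,"rz":-14.5}]}}

```text
clock: 8.72
tcp_pos: [0.5456, 0.0411, 0.0106]
orientation: [3.045, -0.764, -0.007]
contact_force: [-0.4, 0.5, -0.2]
grip_width: 0.0848
gripper_force: 0.0
```

{"op": "send_rows", "data": {"deltas": [{"dx":5,"dy":-3,"dz":0,"rx":0,"ry":0,"rz":0},{"dx":10,"dy":-6,"dz":0,"rx":0,"ry":0,"rz":0},{"dx":15,"dy":-8,"dz":0,"rx":0,"ry":0,"rz":0},{"dx":20,"dy":-10,"dz":0,"rx":0,"ry":0,"rz":0},{"dx":24,"dy":-13,"dz":0,"rx":0,"ry":0,"rz":0}]}}

```text
clock: 9.13
tcp_pos: [0.5738, 0.0293, 0.0149]
orientation: [-3.045, 0.769, -0.004]
contact_force: [0.4, 0.3, 0.5]
grip_width: 0.0846
gripper_force: 0.0
```

```bash
python3 - <<'E'
from h import *
st(); rail("top"); rail("scene")
E
```

```text
t 9.13 tcpF [-138.8  -16.9] W [573.8  29.3  14.9] closing angle F deg from y 29.9 f [0.4 0.3 0.5]
1161 [672.  48.] [142. 363.] F corners [[-110.0, 181.0], [-111.0, -182.0], [30.0, -183.0], [32.0, 180.0]]
231 [ 679. -275.] [55. 61.] F corners [[-75.0, -347.0], [-15.0, -355.0], [-8.0, -300.0], [-69.0, -293.0]]
168 [668. 139.] [87. 30.] F corners [[-77.0, 60.0], [-52.0, 45.0], [-6.0, 119.0], [-32.0, 135.0]]
red F [-22. 125.] 17 0.03
1981 [648.  48.] [198. 369.] F corners [[-162.0, 184.0], [-163.0, -185.0], [35.0, -185.0], [36.0, 184.0]]
293 [ 682. -274.] [54. 64.] F corners [[-73.0, -347.0], [-9.0, -353.0], [-4.0, -299.0], [-69.0, -293.0]]
red F [-17. 123.] 15 0.028
```

{"op": "send_rows", "data": {"deltas": [{"dx":8,"dy":-6,"dz":-1,"rx":0,"ry":0,"rz":3},{"dx":16,"dy":-11,"dz":-1,"rx":0,"ry":0,"rz":6},{"dx":24,"dy":-16,"dz":-1,"rx":0,"ry":0,"rz":9},{"dx":33,"dy":-20,"dz":-1,"rx":0,"ry":0,"rz":12},{"dx":42,"dy":-24,"dz":-1,"rx":0,"ry":0,"rz":15}]}}

```text
clock: 9.65
tcp_pos: [0.6138, 0.0055, 0.0128]
orientation: [3.121, -0.36, -0.001]
contact_force: [-0.2, 0.1, 0.0]
grip_width: 0.0847
gripper_force: 0.4
```

```bash
python3 - <<'E'
from h import *
st(); rail("top"); rail("scene","rot")
E
```

```text
t 9.65 tcpF [-99.4 -41.7] W [613.8   5.5  12.8] closing angle F deg from y 14.8 f [-0.2  0.1  0. ]
381 [676. -93.] [ 78. 140.] F corners [[-111.0, -179.0], [29.0, -183.0], [31.0, -105.0], [-109.0, -101.0]]
529 [670. 154.] [141. 149.] F corners [[-111.0, 179.0], [-108.0, 29.0], [32.0, 32.0], [30.0, 181.0]]
235 [ 679. -274.] [54. 63.] F corners [[-76.0, -347.0], [-13.0, -354.0], [-8.0, -299.0], [-70.0, -293.0]]
236 [667. 126.] [113.  32.] F corners [[-73.0, 27.0], [-42.0, 19.0], [-13.0, 128.0], [-44.0, 136.0]]
red F [-31. 129.] 15 0.03
1411 [675.  49.] [145. 369.] F corners [[-107.0, 185.0], [-111.0, -184.0], [34.0, -185.0], [38.0, 184.0]]
625 [650.  55.] [261.  45.] F corners [[-117.0, -113.0], [-73.0, -125.0], [-8.0, 128.0], [-51.0, 139.0]]
299 [ 682. -275.] [55. 65.] F corners [[-74.0, -347.0], [-10.0, -355.0], [-3.0, -301.0], [-68.0, -292.0]]
red F [-24. 129.] 19 0.025
```

View pics/rot.png

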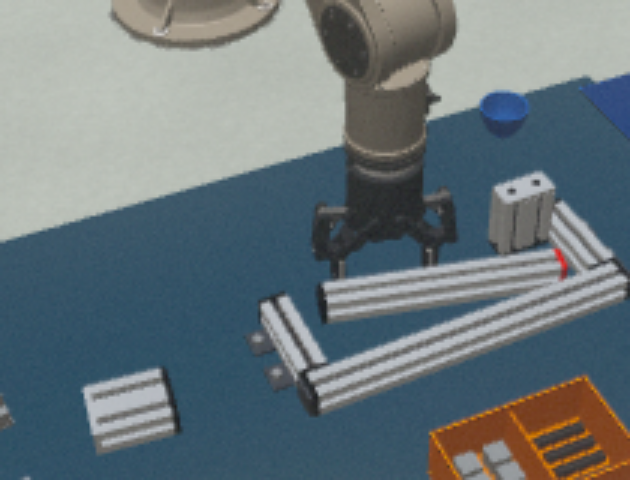

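The rail is turning in: the black end at crop (322,302) is inside the right side member and red at (562,263) is behind the post. I'll continue to 0° and then press it flush.

{"op": "send_rows", "data": {"deltas": [{"dx":9,"dy":-3,"dz":0,"rx":0,"ry":0,"rz":3},{"dx":18,"dy":-6,"dz":0,"rx":0,"ry":0,"rz":6},{"dx":28,"dy":-8,"dz":0,"rx":0,"ry":0,"rz":9},{"dx":38,"dy":-10,"dz":0,"rx":0,"ry":0,"rz":12},{"dx":47,"dy":-11,"dz":0,"rx":0,"ry":0,"rz":14.8}]}}

```text
clock: 10.17
tcp_pos: [0.6604, -0.0052, 0.0125]
orientation: [3.141, 0.042, -0.002]
contact_force: [-0.4, 0.3, 0.9]
grip_width: 0.0853
gripper_force: 0.4
```

```bash
python3 - <<'E'
from h import *
st(); rail("top"); rail("scene")
E
```

```text
t 10.17 tcpF [-53.1 -53.8] W [660.4  -5.2  12.5] closing angle F deg from y 0.1 f [-0.4  0.3  0.9]
594 [671. 137.] [140. 182.] F corners [[-111.0, 177.0], [-106.0, -5.0], [34.0, -1.0], [29.0, 181.0]]
236 [ 679. -274.] [54. 62.] F corners [[-76.0, -347.0], [-14.0, -354.0], [-8.0, -300.0], [-70.0, -293.0]]
244 [681. 125.] [ 32. 108.] F corners [[-45.0, 130.0], [-45.0, 22.0], [-13.0, 22.0], [-13.0, 130.0]]
red F [-30. 128.] 18 0.03
1359 [676.  49.] [143. 369.] F corners [[-108.0, 184.0], [-108.0, -184.0], [35.0, -184.0], [35.0, 184.0]]
635 [679.  52.] [ 54. 261.] F corners [[-60.0, 133.0], [-61.0, -128.0], [-6.0, -128.0], [-6.0, 133.0]]
299 [ 682. -275.] [55. 66.] F corners [[-75.0, -347.0], [-9.0, -355.0], [-3.0, -301.0], [-68.0, -293.0]]
red F [-24. 130.] 14 0.028
```

{"op": "send_rows", "data": {"deltas": [{"dx":-8,"dy":0,"dz":0,"rx":0,"ry":0,"rz":0},{"dx":-9,"dy":25,"dz":0,"rx":0,"ry":0,"rz":0},{"dx":-10,"dy":52,"dz":0,"rx":0,"ry":0,"rz":0},{"dx":-6,"dy":52,"dz":0,"rx":0,"ry":0,"rz":0},{"dx":-2,"dy":52,"dz":0,"rx":0,"ry":0,"rz":0}]}}

```text
clock: 10.68
tcp_pos: [0.6571, 0.0501, 0.0127]
orientation: [-3.14, -0.045, 0.002]
contact_force: [0.9, -0.4, 0.0]
grip_width: 0.0848
gripper_force: 0.0
```

{"op": "send_rows", "data": {"deltas": [{"dx":3,"dy":0,"dz":0,"rx":0,"ry":0,"rz":0},{"dx":6,"dy":0,"dz":0,"rx":0,"ry":0,"rz":0},{"dx":9,"dy":0,"dz":0,"rx":0,"ry":0,"rz":0},{"dx":12,"dy":0,"dz":0,"rx":0,"ry":0,"rz":0},{"dx":14,"dy":0,"dz":0,"rx":0,"ry":0,"rz":0}]}}

```text
clock: 11.1
tcp_pos: [0.6729, 0.0456, 0.0124]
orientation: [3.141, 0.038, -0.001]
contact_force: [-7.2, -0.4, 3.4]
grip_width: 0.0851
gripper_force: 4.4
```

{"op": "send_rows", "data": {"deltas": [{"dx":1,"dy":0,"dz":0,"rx":0,"ry":0,"rz":0},{"dx":1,"dy":0,"dz":0,"rx":0,"ry":0,"rz":0},{"dx":1,"dy":0,"dz":0,"rx":0,"ry":0,"rz":0}]}}

```text
clock: 11.35
tcp_pos: [0.6729, 0.0458, 0.0122]
orientation: [3.14, 0.039, -0.003]
contact_force: [-5.3, -2.8, 1.7]
grip_width: 0.085
gripper_force: 2.5
```

```bash
python3 - <<'E'
from h import *
st(); rail("top"); rail("scene")
E
```

```text
t 11.35 tcpF [-39.2  -3.1] W [672.9  45.8  12.2] closing angle F deg from y 0.1 f [-5.3 -2.8  1.7]
355 [688. -84.] [ 95. 118.] F corners [[-88.0, -180.0], [30.0, -183.0], [33.0, -88.0], [-85.0, -84.0]]
607 [670. 162.] [141. 132.] F corners [[-112.0, 177.0], [-107.0, 45.0], [34.0, 50.0], [29.0, 182.0]]
233 [ 680. -275.] [55. 63.] F corners [[-75.0, -348.0], [-13.0, -354.0], [-7.0, -300.0], [-70.0, -293.0]]
red F [-14. 128.] 18 0.029
1940 [676.  50.] [148. 369.] F corners [[-106.0, 187.0], [-113.0, -182.0], [35.0, -185.0], [41.0, 184.0]]
296 [ 683. -275.] [55. 65.] F corners [[-74.0, -347.0], [-9.0, -354.0], [-3.0, -300.0], [-67.0, -293.0]]
red F [-15. 128.] 13 0.028
```

{"op": "send_rows", "data": {"deltas": [{"dx":1,"dy":0,"dz":0,"rx":0,"ry":0,"rz":0},{"dx":2,"dy":0,"dz":0,"rx":0,"ry":0,"rz":0},{"dx":2,"dy":0,"dz":0,"rx":0,"ry":0,"rz":0}]}}

```text
clock: 11.7
tcp_pos: [0.6729, 0.046, 0.0119]
orientation: [3.14, 0.04, -0.01]
contact_force: [-11.6, -1.6, 6.5]
grip_width: 0.0848
gripper_force: 5.4
```

{"op": "send_rows", "data": {"deltas": [{"dx":-8,"dy":0,"dz":0,"rx":0,"ry":0,"rz":0},{"dx":-25,"dy":-10,"dz":0,"rx":0,"ry":0,"rz":0},{"dx":-40,"dy":-20,"dz":25,"rx":0,"ry":0,"rz":0},{"dx":-65,"dy":-40,"dz":50,"rx":0,"ry":0,"rz":0},{"dx":-100,"dy":-55,"dz":65,"rx":0,"ry":0,"rz":0}]}}

```text
clock: 12.12
tcp_pos: [0.5789, -0.0088, 0.0799]
orientation: [-3.141, -0.039, -0.012]
contact_force: [0.6, -0.5, 0.7]
grip_width: 0.0851
gripper_force: 0.0
```

{"op": "send_rows", "data": {"deltas": [{"dx":-30,"dy":-20,"dz":15,"rx":0,"ry":0,"rz":0},{"dx":-60,"dy":-45,"dz":30,"rx":0,"ry":0,"rz":0},{"dx":-85,"dy":-75,"dz":45,"rx":0,"ry":0,"rz":0},{"dx":-95,"dy":-110,"dz":60,"rx":0,"ry":0,"rz":0},{"dx":-95,"dy":-140,"dz":70,"rx":0,"ry":0,"rz":0}]}}

```text
clock: 12.53
tcp_pos: [0.4789, -0.1504, 0.1492]
orientation: [3.14, 0.038, 0.003]
contact_force: [0.9, 0.1, -0.3]
grip_width: 0.0848
gripper_force: 0.0
```

```bash
python3 - <<'E'
from h import *
st(); rail("top"); rail("scene","fin")
P=np.load("last_top.npy"); im=cv2.imread("last_top.png")
cv2.imwrite("pics/fintop.png",cv2.resize(im[130:210,165:305],None,fx=5,fy=5,interpolation=cv2.INTER_CUBIC))
F=toF(P[...,:2])*1000; z=P[...,2]
for y0 in (-120,-80,-40,0,40,80,120):
    m=(abs(F[...,1]-y0)<15)&(F[...,0]>-70)&(F[...,0]<45)&(z>.02)&(z<.04); print(y0,F[m][:,0].min().round(1),F[m][:,0].max().round(1))
E
```

```text
t 12.53 tcpF [-238.5 -194. ] W [ 478.9 -150.4  149.2] closing angle F deg from y 0.2 f [ 0.9  0.1 -0.3]
1771 [673.  48.] [142. 363.] F corners [[-110.0, 181.0], [-111.0, -182.0], [31.0, -183.0], [33.0, 181.0]]
236 [ 680. -274.] [54. 62.] F corners [[-74.0, -348.0], [-13.0, -354.0], [-8.0, -299.0], [-69.0, -293.0]]
red F [-14. 128.] 18 0.029
1934 [676.  48.] [144. 369.] F corners [[-108.0, 184.0], [-109.0, -185.0], [35.0, -185.0], [36.0, 184.0]]
293 [ 683. -274.] [55. 63.] F corners [[-72.0, -347.0], [-9.0, -354.0], [-4.0, -299.0], [-67.0, -293.0]]
red F [-14. 128.] 14 0.029
-120 -31.4 30.2
-80 -31.5 30.3
-40 -30.8 31.6
0 -31.2 29.2
40 -30.3 31.5
80 -31.0 30.2
120 -30.8 30.5
```

View pics/fintop.png

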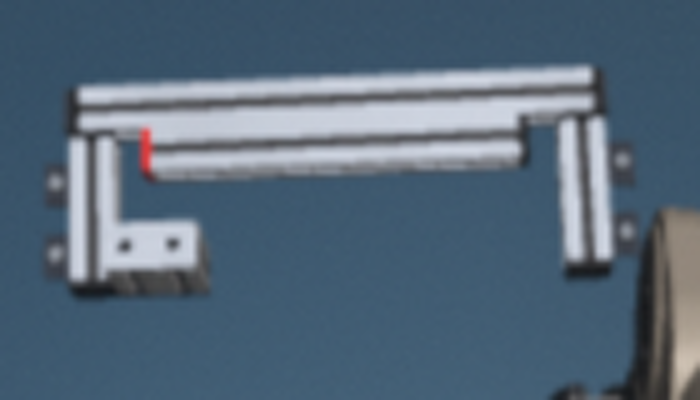

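The view shows the rail flush along the whole rear member, with the red end (147,153) behind the post and the black end (524,140) clear of the right side member. The arm is clear, so I'm handing it in.

```bash
python3 -c "
from bench import r
print(r.hand_in())"
```

```text
the job is handed in; nothing more can be done
None
```

The rail lies flush along the frame's rear member with its red end behind the upright (front face straight to about 1 mm, red end at frame y ≈ 130 mm), and the job was handed in at about 12.6 s with the arm clear; no verdict came back.

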